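# Seat the glued plaque and flip its stand's marker

### The job

On one of the three curing stands a plaque lies short of the rear fence, with that stand's marker still folded outward. Push the plaque back until it rests against the rear fence, then flip that stand's marker right over so that it lies flat in the mouth with its ringed face up. The plaque must stay flat on the deck (never lift it), and the other two stands, their markers and plaque, and the things around are to be left as they are.

Things in the scene. Friction and masses are not known exactly. Their poses are not given: they have to be found in the camera images.
- stand_1: fixed curing stand, 116 mm wide: plywood deck 196 x 100 mm, top 62 mm above the worktop, cheeks rising 17 mm above it as side rails, rear fence rising 19 mm (inner face at x = +86 mm); open near end with a flip-over marker. Origin on the worktop; x from the mouth to the fence (away from the robot), z up; yaw up to 0.1. This one holds the plaque that lies short.
- stand_2: fixed curing stand, 116 mm wide: plywood deck 196 x 100 mm, top 62 mm above the worktop, cheeks rising 17 mm above it as side rails, rear fence rising 19 mm (inner face at x = +86 mm); open near end with a flip-over marker. Origin on the worktop; x from the mouth to the fence (away from the robot), z up; yaw up to 0.1. This one is already done: plaque home, marker flipped over. Leave it.
- stand_3: fixed curing stand, 116 mm wide: plywood deck 196 x 100 mm, top 62 mm above the worktop, cheeks rising 17 mm above it as side rails, rear fence rising 19 mm (inner face at x = +86 mm); open near end with a flip-over marker. Origin on the worktop; x from the mouth to the fence (away from the robot), z up; yaw up to 0.1. This one is empty, marker outward. Leave it.
- plaque_1_mid (a point): centre (half-way up) of the wooden picture plaque to seat: 120 mm along the stand's x, 90 along y, 15 thick, about 100 g, loose and flat on the deck of stand_1, 4 mm free each side. Against the fence its centre is at x = +26 mm in the stand's frame; it starts 14 to 30 mm short, so 36 to 52 mm of deck lie open behind the pivot. A flipped marker would land on it and not lie flat unless it is home
- plaque_2_mid (a point): centre of a like plaque (120 x 90 x 15 mm), already home on stand_2
- marker_1 (a joint): marker angle on stand_1 (rad): 0 = lying outward, level, in front of the mouth, blank face up; pi/2 upright; pi = over, flat inside the mouth, ringed face up. Swings freely (60 g): gravity lays it down on the side it has passed to, in about 1 s.
- marker_2 (a joint): marker angle on stand_2 (rad): 0 = lying outward, level, in front of the mouth, blank face up; pi/2 upright; pi = over, flat inside the mouth, ringed face up. Starts over, at pi.
- marker_3 (a joint): marker angle on stand_3 (rad): 0 = lying outward, level, in front of the mouth, blank face up; pi/2 upright; pi = over, flat inside the mouth, ringed face up. Starts outward, at 0.
- marker_1_tab (a point): middle of the rolled edge (6.4 mm thick) ending the marker's thumb tab on stand_1, 57 mm from the pivot. The leaf is 4 mm thick, 72 mm wide out to 44 mm, then the tab 46 mm wide out to 60 mm. Lying outward, it rests on a lip 14 mm deep; the rest overhangs with 63 mm free above the worktop, so a fingertip can go under it from the front or a side. Flipped, it reaches 60 mm into the mouth, 2 mm above the deck
- marker_1_hinge (a point): middle of the marker's pivot line on stand_1, which runs along the stand's y: at x = -100 mm, y = 0, z = 66 mm in the stand's frame. Beside the leaf, 38 to 43 mm either side of this point, ears stand up to 72 mm above the worktop
- masking_tape: a roll of masking tape lying flat, 91 mm across, 19 mm high; origin under its centre; bystander
- sanding_block: wooden sanding block 40 x 90 x 31 mm; origin under its centre; bystander
- eraser: small eraser 23 x 44 x 12 mm; origin under its centre; bystander
Things that resemble listed ones, but are neither listed nor needed, are in the scene too. What is shaped like the part that bears plaque_1_mid but turquoise is not meant.

How it is judged (in metres and radians):
On the way, in this order (a step that is already met when the one before it is completed fails the run):
1. the plaque rests against the rear fence, its marker still folded outward (x of plaque_1_mid in the frame of stand_1 between 0.022 and 0.031 m and y of plaque_1_mid in the frame of stand_1 between -0.01 and 0.01 m and z of plaque_1_mid in the frame of stand_1 between 0.065 and 0.074 m and value of joint marker_1 below 0.3 rad), for 0.2 s.
2. the marker is turned over and lies flat in the mouth (x of plaque_1_mid in the frame of stand_1 between 0.022 and 0.031 m and y of plaque_1_mid in the frame of stand_1 between -0.01 and 0.01 m and z of plaque_1_mid in the frame of stand_1 between 0.065 and 0.074 m and value of joint marker_1 above 3.05 rad), for 0.2 s.
At the end, for the whole second after the job is handed in: The plaque lies flat on its stand within 4 mm of the rear fence and square to it within 0.06 rad, its marker is turned over and lies flat (joint above 3.05 rad), all is at rest, the other two markers are as they were, the other plaque has moved less than 8 mm and the bystanders less than 15 mm (all of step 2 and angle between the x axis of plaque_1_mid and the x axis of stand_1, either way round below 0.06 rad and velocity of joint marker_1 below 0.1 rad/s and linear speed of plaque_1 below 0.01 m/s and value of joint marker_2 above 3 rad and value of joint marker_3 below 0.1 rad and distance of plaque_2_mid from where it was at the start of the episode below 0.008 m and distance of each of masking_tape, sanding_block, eraser from where it was at the start of the episode below 0.015 m); the robot touches nothing.
It fails at once if the plaque is lifted or tipped off the deck (z of plaque_1_mid in the frame of stand_1 above 0.079 m or angle between plaque_1_mid's own z axis and vertical above 0.2 rad).
It fails at once if the seated plaque of the other stand is moved or lifted (distance of plaque_2_mid from where it was at the start of the episode above 0.012 m).
It fails at once if another stand's marker is turned (value of joint marker_2 below 2.7 rad or value of joint marker_3 above 0.45 rad).
It fails at once if a thing standing around is knocked away (distance of any of masking_tape, sanding_block, eraser from where it was at the start of the episode above 0.02 m).
It also fails if it takes over 45 s, if anything falls off the work surface, if the arm or the gripper's body presses on something with over 40 N, if the wrist force passes 120 N, or if a joint passes its speed limit or range.

### The arm

A 6-joint arm with a two-finger parallel gripper is mounted at the origin on a cart in front of the work surface, level with it; the furniture and walls round the work are solid. World frame = base frame: x ahead of the robot, y to its left, z up, the work surface at z = 0. Lengths are in mm, angles in rad, forces in N, time in s.
With the tool pointing down it reaches from about 300 to 775 mm from the base axis. Payload 14.6 kg.
Tool frame: the origin (TCP) lies at the very end of the fingers, on their centre line; the grasp point (between the pads) lies 19 mm behind it; z points along the fingers, y is the line along which they close (so a half turn about z gives the same grasp; the last joint's range is limited). The gripper opens to 94 mm and grips with 3 to 60 N. Pads are 16 mm wide; open, the fingers measure 119 mm over their backs; the gripper's body (75 mm by 177 mm) begins 78 mm behind the grasp point.
Start: joints at [-1.225, 0.3, 1.521, -0, 1.321, -0.067], TCP at [220.639, -503.793, 205.446] pointing down, gripper open.
Joint ranges: [-3.03, 3.03], [-0.79, 2.21], [0.23, 2.52], [-1.04, 4.18], [0, 3.07], [-2.55, 2.55]. Speed limits (rad/s): [2.22, 2.22, 2.57, 3.14, 3.14, 3.14].

### API

Orientations are given as [roll, pitch, yaw] about the fixed x, y, z axes, in that order (R = Rz(yaw) Ry(pitch) Rx(roll)).
In Python, from cell import manip, camera, get_calibration gives the robot as it stands.
- The arm moves only by the tool arm_command, never from a script. Its argument "targets" is a list of rows, each an object of numbers: "hand": the opening, from -1 (shut) to 1 (fully open), so that 0 is half open; "x", "y", "z": the shift along the tool's x, y, z in m; "yaw": the turn about the tool's z in rad. In form: [{"hand": .., "x": .., "y": .., "z": .., "yaw": ..}, ...]. A call has 1 to 10 rows; each row shifts and turns the commanded pose from where the row before left it, along the tool's axes as they then stand; what a row does not reach is not made up. A row lasts 1/10 s, in which the tool goes at most 50 mm and 8.59 degrees, less where a joint would pass 70% of its speed; a pose out of reach is approached as far as the arm can. A call is refused whole if a number of a shift passes 0.05 or a number of a turn 0.15, either way. A call with a gripper value outside its range is refused whole. The fingers move at their own pace and stop on an object; "newtons" is the grip in N (left out, the last holds). Time passes only in rows, so rows that do not move let the fingers close. It gives the time, the measured TCP pose, the force, the opening and the grip force at its end, in the units of the state.
- manip.read_state(): the state, without advancing time (a new reading comes with each control period).
- camera(name): name is "scene" or "top" or "wrist"; returns the picture (384x512x3 uint8, red, green, blue); there is no depth.
- get_calibration(name): a dict with "K" (3x3 intrinsics, pixels), "cam_to_world" (4x4, takes a point from camera to world coordinates). Camera axes: x right, y up, looking along -z (the intrinsics and any distortion apply to the point x, -y, -z); pixel columns grow to the right and rows downward; lengths in mm; the calibration is good to about 2 mm. A picture is of the moment at which its call begins: read the wrist's pose just before it. get_calibration takes no time and is no camera call; for the wrist camera it gives the pose at the moment of the call.
- manip.sign_off(): hands the job in; it is judged then, once.
The state is a dict: "clock": time; "joints": joint angles; "qd": joint speeds; "effort": joint torques, N m; "eef_pos": TCP position; "eef_rot": TCP orientation; "wrist_force": force on the tool from outside, world axes, zero at the start; "moment": the same for the moment, N m; "finger_gap": finger opening in mm; "finger_force": force on a finger pad.
Only numpy, scipy, OpenCV 4.12 (cv2) and the standard library are available. Lean on these libraries where they do the work, as an engineer would, in place of code of your own. Each camera call takes 0.05 s, during which the arm holds its last target. There are 200 camera calls.

## Working session

There is one attempt and no reset: what is moved stays moved. The work goes in short steps, Python scripts to look and compute and a tool call to move; the robot and the scene stay as the last step left them, time stands still between calls to the robot, and variables do not carry over. Pictures are saved under pics/ and viewed, at most 10 in all, crops included, and the job is handed in when it is done.

Besides the shell and the picture viewer there is one more tool, called by a JSON object that holds its "api" and its "payload", one argument or row to a line. arm_command: Moves the arm, as the interface text tells. Its arguments: {"type":"object","properties":{"targets":{"type":"array"},"newtons":{"type":"number"}},"required":["targets"]}

```bash
mkdir -p pics; ls; python3 - <<'E'
from cell import manip,camera,get_calibration
import cv2,numpy as np
for n in("scene","top"):
    im=camera(n); cv2.imwrite(f"pics/{n}0.png",im[:,:,::-1]); c=get_calibration(n); print(n,c)
s=manip.read_state();print(s['eef_pos'],s['eef_rot'],s['clock'],s['finger_gap'])
E
```

```text
pics
scene {'K': array([[413.85841676,   0.        , 256.68195807],
       [  0.        , 413.85841676, 190.06290537],
       [  0.        ,   0.        ,   1.        ]]), 'cam_to_world': array([[ 9.08152000e-01,  1.56037174e-01, -3.88474381e-01,
        -5.37326982e+00],
       [-4.18512663e-01,  3.61324645e-01, -8.33241653e-01,
        -1.12699099e+03],
       [ 1.03486952e-02,  9.19291521e-01,  3.93441232e-01,
         6.18212681e+02],
       [ 0.00000000e+00,  0.00000000e+00,  0.00000000e+00,
         1.00000000e+00]])}
top {'K': array([[385.04258934,   0.        , 255.56597499],
       [  0.        , 385.04258934, 195.00505998],
       [  0.        ,   0.        ,   1.        ]]), 'cam_to_world': array([[ 1.49416190e-02,  9.91641822e-01, -1.28153207e-01,
         3.85189097e+02],
       [-9.99698707e-01,  1.73118150e-02,  1.74010675e-02,
        -1.36504137e+01],
       [ 1.94741909e-02,  1.27854595e-01,  9.91601714e-01,
         1.21059702e+03],
       [ 0.00000000e+00,  0.00000000e+00,  0.00000000e+00,
         1.00000000e+00]])}
[ 220.54049437 -503.581997    204.95796266] [-3.14055922e+00 -7.44826298e-05  4.12753017e-01] 0.1 94.24919995916783
```

View pics/top0.png

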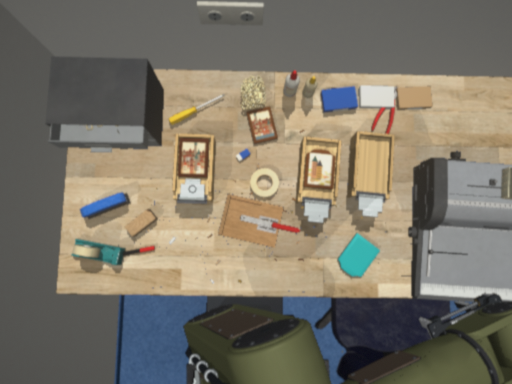

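View pics/scene0.png

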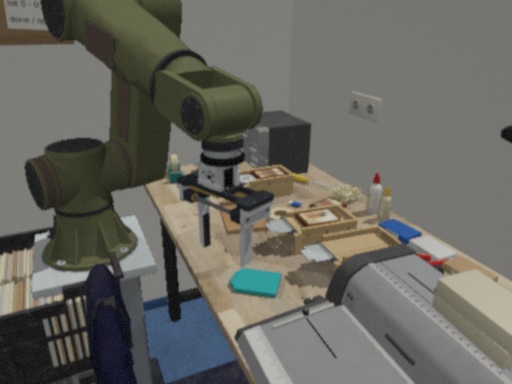

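Top view: three stands, at (193,168) with a plaque home and ringed marker flipped (stand_2), at (319,172) with a plaque and marker outward at (316,210) (stand_1), and at (371,165) empty with marker outward at (370,204) (stand_3). The loose plaque at (261,125) is not on a stand, and the turquoise piece at (358,255) is the excluded look-alike. I'll confirm the middle stand in a crop.

```bash
cat > h.py <<'E'
import numpy as np,cv2
from cell import manip,camera,get_calibration
def ray(n,uv,z,c=None):
    c=c or get_calibration(n);K=c['K'];T=c['cam_to_world']
    d=np.linalg.inv(K)@[uv[0],uv[1],1]; d=T[:3,:3]@[d[0],-d[1],-d[2]]
    o=T[:3,3]; return o+d*(z-o[2])/d[2]
def proj(n,P,c=None):
    c=c or get_calibration(n);K=c['K'];T=c['cam_to_world']
    p=T[:3,:3].T@(np.asarray(P,float)-T[:3,3]); p=K@[p[0],-p[1],-p[2]]
    return p[:2]/p[2]
E
python3 - <<'E'
import cv2
a=cv2.imread("pics/top0.png")[125:230,285:400]
cv2.imwrite("pics/crop.png",cv2.resize(a,None,fx=5.5,fy=5.5,interpolation=cv2.INTER_CUBIC))
E
```

```text
(no output)
```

View pics/crop.png

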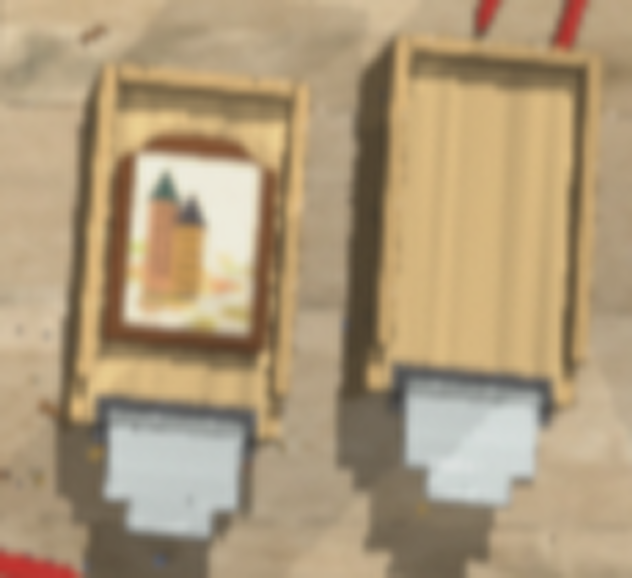

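The crop confirms it. The middle stand holds the plaque with bare deck behind it (crop rows 75-135) and its blank marker outward (tab end at crop (170,535)). The right-hand stand is empty. Next I'll locate it.

```bash
python3 - <<'E'
from h import *
f=lambda u,v:((u+.5)/5.5+285-.5,(v+.5)/5.5+125-.5)
for n,u,v,z in [("fenceL",107,68,81),("fenceR",307,85,81),("frontL",70,418,79),("frontR",282,438,79),("tabL",128,530,66),("tabR",210,540,66),("leafL",105,498,66),("leafR",240,512,66),("plqFL",107,340,77),("plqFR",262,352,77),("plqRear",195,137,77),("hingeL",105,402,68),("hingeR",250,414,68)]:
    print(n,ray("top",f(u,v),z).round(1))
for n,uv,z in[("tape",(265,182),19),("red",(297,229),15),("turq",(358,255),15)]: print(n,ray("top",uv,z).round())
E
```

```text
fenceL [ 710.8 -177.5   81. ]
fenceR [ 703.4 -287.8   81. ]
frontL [ 516.9 -157.5   79. ]
frontR [ 508.  -272.2   79. ]
tabL [ 457.9 -190.7   66. ]
tabR [ 453.2 -235.3   66. ]
leafL [ 475.  -178.3   66. ]
leafR [ 468.6 -251.7   66. ]
plqFL [ 560.1 -177.9   77. ]
plqFR [ 555.  -262.3   77. ]
plqRear [ 673.9 -226.5   77. ]
hingeL [ 527.3 -178.    68. ]
hingeR [ 522.1 -257.3   68. ]
tape [581. -64.  19.]
red [ 436. -165.   15.]
turq [ 359. -353.   15.]
```

Stand_1's origin is near (610,-224) with yaw about -0.087, and the plaque is about 20 mm short. I'll turn to the stand's yaw and move above it for a close look.

{"api": "arm_command", "payload": {
  "targets": [
    {"hand": 0, "x": 0, "y": 0, "z": 0, "yaw": 0.125},
    {"hand": 0, "x": 0, "y": 0, "z": 0, "yaw": 0.125},
    {"hand": 0, "x": 0, "y": 0, "z": 0, "yaw": 0.125},
    {"hand": 0, "x": 0, "y": 0, "z": 0, "yaw": 0.125},
    {"hand": 0, "x": 0, "y": 0, "z": 0, "yaw": 0}
  ]
}}

```text
clock: 0.6
eef_pos: [220.6, -503.7, 205.1]
eef_rot: [-3.141, 0.0, -0.089]
wrist_force: [0.4, 0.4, 0.2]
finger_gap: 57.3
finger_force: 0.0
```

{"api": "arm_command", "payload": {
  "targets": [
    {"hand": 0, "x": 0.0235, "y": -0.031, "z": 0, "yaw": 0},
    {"hand": 0, "x": 0.0235, "y": -0.031, "z": 0, "yaw": 0},
    {"hand": 0, "x": 0.0235, "y": -0.031, "z": 0, "yaw": 0},
    {"hand": 0, "x": 0.0235, "y": -0.031, "z": 0, "yaw": 0},
    {"hand": 0, "x": 0.0235, "y": -0.031, "z": 0, "yaw": 0},
    {"hand": 0, "x": 0.0235, "y": -0.031, "z": 0, "yaw": 0},
    {"hand": 0, "x": 0.0235, "y": -0.031, "z": 0, "yaw": 0},
    {"hand": 0, "x": 0.0235, "y": -0.031, "z": 0, "yaw": 0},
    {"hand": 0, "x": 0.0235, "y": -0.031, "z": 0, "yaw": 0},
    {"hand": 0, "x": 0.0235, "y": -0.031, "z": 0, "yaw": 0}
  ]
}}

```text
clock: 1.6
eef_pos: [482.6, -214.0, 205.4]
eef_rot: [3.142, 0.0, -0.083]
wrist_force: [1.0, -0.2, 0.4]
finger_gap: 47.1
finger_force: 0.0
```

```bash
python3 - <<'E'
from h import *
s=manip.read_state();print(s['eef_pos'],s['eef_rot'],s['clock'],s['finger_gap'],s['wrist_force'],s['joints'])
c=get_calibration("wrist");im=camera("wrist");cv2.imwrite("pics/w1s.png",im[:,:,::-1]);cv2.imwrite("pics/w1.png",cv2.resize(im[:,:,::-1],(800,600)));np.save("w1.npy",c,allow_pickle=True)
print(c['cam_to_world'][:3,3],c['cam_to_world'][:3,2])
E
```

```text
[ 482.57836424 -214.04850962  205.38494434] [ 3.14157798e+00  1.31672674e-04 -8.28577969e-02] 1.6 47.05376876287843 [ 1.03814078 -0.19892114  0.37687967] [-4.86829617e-01  2.50858057e-01  1.58357531e+00 -6.75791976e-05
  1.30727459e+00  1.16684211e+00]
[ 549.24044206 -218.52043438  383.9988903 ] [ 0.23386789 -0.01915746  0.97207963]
```

View pics/w1.png

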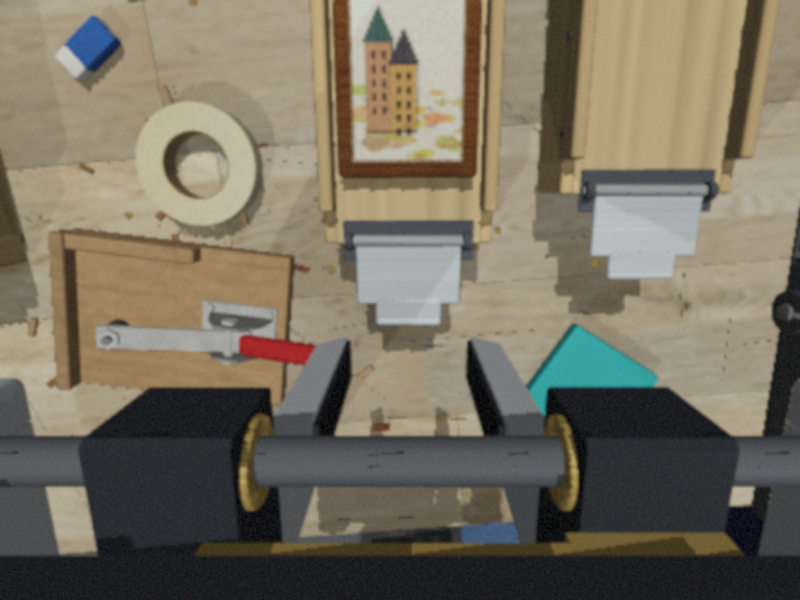

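The wrist view shows the stand square to the tool. The plaque's front edge is at (342-476,177), the pivot rod spans (355-462,240), and the tab end spans (378-441,325).

```bash
python3 - <<'E'
from h import *
c=np.load("w1.npy",allow_pickle=True).item()
for n,u,v,z in [("plFL",340,177,70),("plFR",477,178,70),("tabL",377,325,68),("tabR",442,325,68),("leafL",358,300,67),("leafR",460,302,67),("hL",355,240,67),("hR",462,240,67),("earL",345,240,72),("earR",472,240,72),("railL",333,200,79),("railLt",322,20,79),("railR",485,200,79),("railRt",493,20,79)]:
    print(n,ray("wrist",((u+.5)/1.5625-.5,(v+.5)/1.5625-.5),z,c).round(1))
E
```

```text
plFL [ 560.5 -174.6   70. ]
plFR [ 552.4 -264.    70. ]
tabL [ 457.3 -188.6   68. ]
tabR [ 453.5 -234.6   68. ]
leafL [ 476.4 -177.    67. ]
leafR [ 469.  -248.4   67. ]
hL [ 518.4 -179.5   67. ]
hR [ 512.4 -252.3   67. ]
earL [ 519.5 -173.4   72. ]
earR [ 512.4 -258.4   72. ]
railL [ 546.3 -169.7   79. ]
railLt [ 650.1 -175.8   79. ]
railR [ 538.2 -267.2   79. ]
railRt [ 641.7 -276.5   79. ]
```

{"api": "arm_command", "payload": {
  "targets": [
    {"hand": 0, "x": 0.027, "y": -0.001, "z": 0, "yaw": 0},
    {"hand": 0, "x": 0.027, "y": 0, "z": 0, "yaw": 0},
    {"hand": 0, "x": 0, "y": 0, "z": 0.03, "yaw": 0},
    {"hand": 0, "x": 0, "y": 0, "z": 0.03, "yaw": 0},
    {"hand": 0, "x": 0, "y": 0, "z": 0.03, "yaw": 0},
    {"hand": 0, "x": 0, "y": 0, "z": 0.02, "yaw": 0},
    {"hand": 0, "x": 0, "y": 0, "z": 0, "yaw": 0},
    {"hand": 0, "x": 0, "y": 0, "z": 0, "yaw": 0}
  ]
}}

```text
clock: 2.45
eef_pos: [535.8, -219.3, 96.0]
eef_rot: [3.142, -0.0, -0.085]
wrist_force: [-0.4, 0.4, 0.8]
finger_gap: 47.0
finger_force: 0.0
```

{"api": "arm_command", "payload": {
  "targets": [
    {"hand": 0, "x": 0, "y": -0.001, "z": 0.014, "yaw": 0},
    {"hand": 0, "x": 0, "y": 0, "z": 0.014, "yaw": 0},
    {"hand": 0, "x": 0, "y": 0, "z": 0, "yaw": 0},
    {"hand": 0, "x": 0.006, "y": 0, "z": 0, "yaw": 0},
    {"hand": 0, "x": 0.005, "y": 0, "z": 0, "yaw": 0},
    {"hand": 0, "x": 0.005, "y": 0, "z": 0, "yaw": 0},
    {"hand": 0, "x": 0, "y": 0, "z": 0, "yaw": 0}
  ]
}}

```text
clock: 3.15
eef_pos: [552.4, -219.6, 67.7]
eef_rot: [3.141, -0.001, -0.087]
wrist_force: [-0.3, -0.5, 0.5]
finger_gap: 47.0
finger_force: 0.0
```

{"api": "arm_command", "payload": {
  "targets": [
    {"hand": 0, "x": 0.004, "y": 0, "z": 0, "yaw": 0},
    {"hand": 0, "x": 0.004, "y": 0, "z": 0, "yaw": 0},
    {"hand": 0, "x": 0.004, "y": 0, "z": 0, "yaw": 0},
    {"hand": 0, "x": 0.003, "y": 0, "z": 0, "yaw": 0},
    {"hand": 0, "x": 0, "y": 0, "z": 0, "yaw": 0}
  ]
}}

```text
clock: 3.65
eef_pos: [567.0, -220.8, 67.4]
eef_rot: [3.142, -0.0, -0.087]
wrist_force: [0.1, -0.4, 0.3]
finger_gap: 47.1
finger_force: 0.0
```

{"api": "arm_command", "payload": {
  "targets": [
    {"hand": 0, "x": 0.002, "y": 0, "z": 0, "yaw": 0},
    {"hand": 0, "x": 0.002, "y": 0, "z": 0, "yaw": 0},
    {"hand": 0, "x": 0, "y": 0, "z": 0, "yaw": 0}
  ]
}}

```text
clock: 3.95
eef_pos: [570.8, -221.2, 67.4]
eef_rot: [3.142, -0.0, -0.087]
wrist_force: [-0.4, -0.1, -0.5]
finger_gap: 47.1
finger_force: 0.0
```

{"api": "arm_command", "payload": {
  "targets": [
    {"hand": 0, "x": 0.002, "y": 0, "z": 0, "yaw": 0},
    {"hand": 0, "x": 0, "y": 0, "z": 0, "yaw": 0},
    {"hand": 0, "x": 0, "y": 0, "z": 0, "yaw": 0}
  ]
}}

```text
clock: 4.25
eef_pos: [571.8, -221.4, 67.4]
eef_rot: [-3.141, 0.002, -0.087]
wrist_force: [-7.4, 0.3, 3.9]
finger_gap: 46.9
finger_force: 3.5
```

{"api": "arm_command", "payload": {
  "targets": [
    {"hand": 0, "x": 0.001, "y": 0, "z": 0, "yaw": 0},
    {"hand": 0, "x": 0, "y": 0, "z": 0, "yaw": 0}
  ]
}}

```text
clock: 4.45
eef_pos: [571.9, -221.4, 67.4]
eef_rot: [-3.141, 0.005, -0.087]
wrist_force: [-14.7, 2.0, 7.9]
finger_gap: 47.2
finger_force: 7.4
```

The fence stopped the push firmly at x=571.9, with the force rising. I'll back off, rise and check from near.

{"api": "arm_command", "payload": {
  "targets": [
    {"hand": 0, "x": -0.009, "y": 0, "z": 0, "yaw": 0},
    {"hand": 0, "x": -0.008, "y": 0, "z": 0, "yaw": 0},
    {"hand": 0, "x": 0, "y": 0, "z": -0.03, "yaw": 0},
    {"hand": 0, "x": 0, "y": 0, "z": -0.035, "yaw": 0},
    {"hand": 0, "x": 0, "y": 0, "z": -0.035, "yaw": 0},
    {"hand": 0.5, "x": -0.03, "y": 0, "z": 0, "yaw": 0},
    {"hand": 0.5, "x": -0.03, "y": 0, "z": 0, "yaw": 0},
    {"hand": 0.5, "x": -0.035, "y": 0, "z": 0, "yaw": 0},
    {"hand": 0.5, "x": 0, "y": 0, "z": 0, "yaw": 0},
    {"hand": 0.5, "x": 0, "y": 0, "z": 0, "yaw": 0}
  ]
}}

```text
clock: 5.45
eef_pos: [461.9, -211.9, 168.0]
eef_rot: [3.141, -0.001, -0.088]
wrist_force: [0.5, 0.2, 0.4]
finger_gap: 70.4
finger_force: 0.0
```

```bash
python3 - <<'E'
from h import *
s=manip.read_state();print(s['eef_pos'],s['eef_rot'],s['clock'],s['finger_gap'],s['wrist_force'])
c=get_calibration("wrist");im=camera("wrist");t=camera("top")
np.save("w2.npy",c,allow_pickle=True)
a=cv2.resize(im[:,:,::-1],(640,480));b=cv2.resize(t[125:230,285:350,::-1],None,fx=4.5,fy=4.5)[:480,:160*2]
b=cv2.resize(t[130:225,290:345,::-1],(160,276))
o=np.zeros((480,800,3),np.uint8);o[:,:640]=a;o[:276,640:]=b;cv2.imwrite("pics/w2.png",o)
E
```

```text
[ 461.91675844 -211.85362849  168.04061338] [ 3.14111208e+00 -1.42831091e-03 -8.77657277e-02] 5.45 70.37433606525745 [0.51945386 0.15543745 0.38510867]
```

View pics/w2.png

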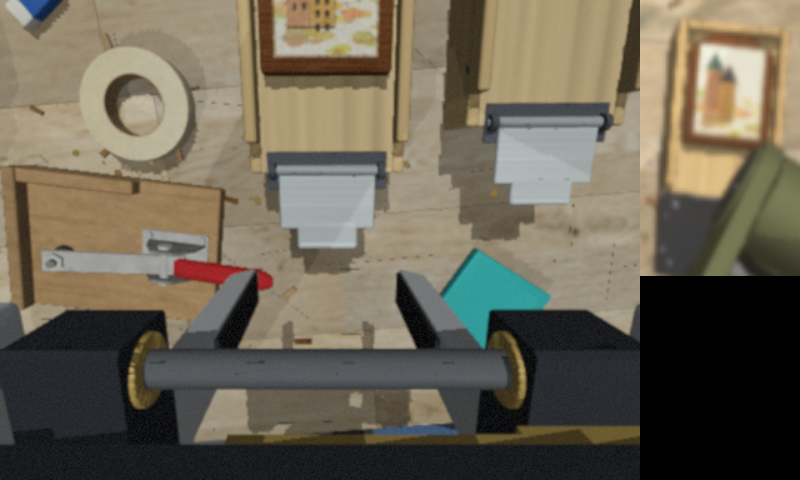

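The plaque now lies square at the rear: its front edge is at (262-391,73), and the top-view inset shows no gap at the fence. The marker is still outward, with the tab end at (298-356,247) and the pivot at row 170.

```bash
python3 - <<'E'
from h import *
c=np.load("w2.npy",allow_pickle=True).item()
for n,u,v,z in [("plFL",262,73,72),("plFR",391,73,72),("tabL",297.5,248,68),("tabR",357,248,68),("hL",278,170,67),("hR",376,170,67)]:
    print(n,ray("wrist",((u+.5)/1.25-.5,(v+.5)/1.25-.5),z,c).round(1))
E
```

```text
plFL [ 584.5 -177.1   72. ]
plFR [ 576.7 -265.5   72. ]
tabL [ 457.7 -187.8   68. ]
tabR [ 453.6 -233.9   68. ]
hL [ 518.2 -179.7   67. ]
hR [ 511.8 -252.1   67. ]
```

{"api": "arm_command", "payload": {
  "targets": [
    {"hand": 0.4, "x": -0.004, "y": 0, "z": 0.03, "yaw": 0},
    {"hand": 0.4, "x": 0, "y": 0, "z": 0.03, "yaw": 0},
    {"hand": 0.4, "x": 0, "y": 0, "z": 0.028, "yaw": 0},
    {"hand": 0.4, "x": 0, "y": 0, "z": 0.02, "yaw": 0},
    {"hand": 0.4, "x": 0, "y": 0, "z": 0, "yaw": 0},
    {"hand": 0.4, "x": 0, "y": 0, "z": 0, "yaw": 0}
  ]
}}

```text
clock: 6.15
eef_pos: [458.6, -211.4, 59.8]
eef_rot: [-3.142, 0.0, -0.087]
wrist_force: [-0.4, -0.4, 0.9]
finger_gap: 66.1
finger_force: 0.0
```

{"api": "arm_command", "payload": {
  "newtons": 8,
  "targets": [
    {"hand": -0.2, "x": 0, "y": 0, "z": 0, "yaw": 0},
    {"hand": -0.2, "x": 0, "y": 0, "z": 0, "yaw": 0},
    {"hand": -0.2, "x": 0, "y": 0, "z": 0, "yaw": 0},
    {"hand": -0.2, "x": 0, "y": 0, "z": 0, "yaw": 0}
  ]
}}

```text
clock: 6.55
eef_pos: [458.4, -211.7, 60.1]
eef_rot: [3.141, -0.001, -0.087]
wrist_force: [-0.6, -1.5, 3.8]
finger_gap: 45.6
finger_force: 8.0
```

{"api": "arm_command", "payload": {
  "targets": [
    {"hand": -0.2, "x": 0.0011, "y": 0, "z": -0.0112, "yaw": 0},
    {"hand": -0.2, "x": 0.0033, "y": 0, "z": -0.0107, "yaw": 0},
    {"hand": -0.2, "x": 0.0054, "y": 0, "z": -0.0099, "yaw": 0},
    {"hand": -0.2, "x": 0.0073, "y": 0, "z": -0.0086, "yaw": 0},
    {"hand": -0.2, "x": 0.0088, "y": 0, "z": -0.007, "yaw": 0},
    {"hand": -0.2, "x": 0, "y": 0, "z": 0, "yaw": 0}
  ]
}}

```text
clock: 7.15
eef_pos: [485.0, -213.8, 108.0]
eef_rot: [3.141, -0.001, -0.087]
wrist_force: [-6.2, -2.9, 9.3]
finger_gap: 45.9
finger_force: 8.0
```

{"api": "arm_command", "payload": {
  "targets": [
    {"hand": -0.2, "x": 0.01, "y": 0, "z": -0.0051, "yaw": 0},
    {"hand": -0.2, "x": 0.0108, "y": 0, "z": -0.003, "yaw": 0},
    {"hand": -0.2, "x": 0.0112, "y": 0, "z": -0.0008, "yaw": 0},
    {"hand": -0.2, "x": 0.0112, "y": 0, "z": 0.0015, "yaw": 0},
    {"hand": -0.2, "x": 0.0106, "y": 0, "z": 0.0036, "yaw": 0},
    {"hand": -0.2, "x": 0, "y": 0, "z": 0, "yaw": 0}
  ]
}}

```text
clock: 7.75
eef_pos: [538.3, -218.2, 110.1]
eef_rot: [-3.141, -0.0, -0.087]
wrist_force: [0.7, -1.8, 2.4]
finger_gap: 45.5
finger_force: 8.0
```

```bash
python3 - <<'E'
from h import *
im=camera("wrist");cv2.imwrite("pics/w3.png",im[:,:,::-1])
E
```

```text
(no output)
```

View pics/w3.png

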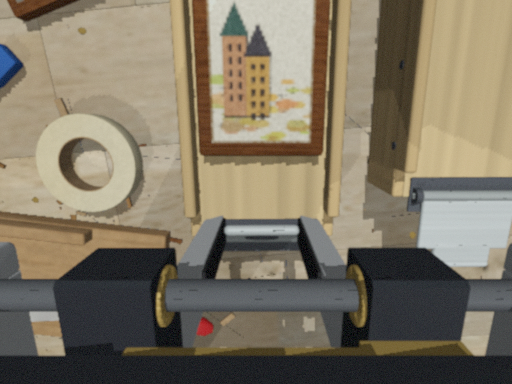

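The tab is held between the fingers past upright (rolled edge at (262,230)), and the plaque is undisturbed. I'll release it.

{"api": "arm_command", "payload": {
  "targets": [
    {"hand": 0.5, "x": 0, "y": 0, "z": 0, "yaw": 0},
    {"hand": 0.5, "x": 0, "y": 0, "z": 0, "yaw": 0},
    {"hand": 0.5, "x": 0, "y": 0, "z": 0, "yaw": 0},
    {"hand": 0.5, "x": 0, "y": 0, "z": -0.03, "yaw": 0},
    {"hand": 0.5, "x": 0, "y": 0, "z": -0.035, "yaw": 0},
    {"hand": 0.5, "x": -0.03, "y": 0, "z": -0.03, "yaw": 0},
    {"hand": 0.5, "x": -0.03, "y": 0, "z": 0, "yaw": 0},
    {"hand": 0.5, "x": -0.03, "y": 0, "z": 0, "yaw": 0},
    {"hand": 0.5, "x": 0, "y": 0, "z": 0, "yaw": 0},
    {"hand": 0.5, "x": 0, "y": 0, "z": 0, "yaw": 0}
  ]
}}

```text
clock: 8.8
eef_pos: [447.7, -210.6, 206.1]
eef_rot: [3.141, -0.001, -0.088]
wrist_force: [0.3, -0.1, 0.7]
finger_gap: 70.4
finger_force: 0.0
```

{"api": "arm_command", "payload": {
  "targets": [
    {"hand": 0.5},
    {"hand": 0.5},
    {"hand": 0.5},
    {"hand": 0.5},
    {"hand": 0.5}
  ]
}}

```text
schema error: expected keys hand, x, y, z, yaw
```

```bash
python3 - <<'E'
from h import *
im=camera("wrist");cv2.imwrite("pics/w4.png",im[:,:,::-1])
s=manip.read_state();print(s['eef_pos'],s['clock'])
E
```

```text
[ 448.1184273  -210.56372879  205.90517135] 8.85
```

View pics/w4.png

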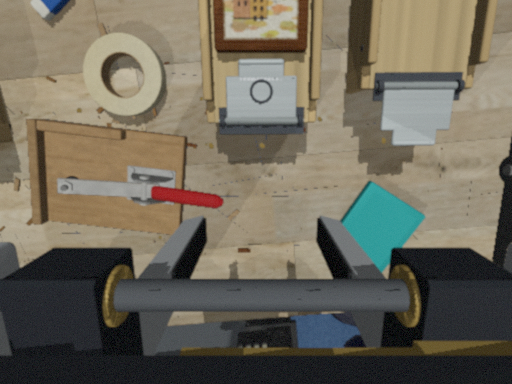

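The marker lies over in the mouth with its ring up at (261,91). The tab end at row 60 is clear of the plaque's edge at row 51. I'll let it settle, then hand in.

{"api": "arm_command", "payload": {
  "targets": [
    {"hand": 0.5, "x": 0, "y": 0, "z": 0, "yaw": 0},
    {"hand": 0.5, "x": 0, "y": 0, "z": 0, "yaw": 0},
    {"hand": 0.5, "x": 0, "y": 0, "z": 0, "yaw": 0},
    {"hand": 0.5, "x": 0, "y": 0, "z": 0, "yaw": 0},
    {"hand": 0.5, "x": 0, "y": 0, "z": 0, "yaw": 0},
    {"hand": 0.5, "x": 0, "y": 0, "z": 0, "yaw": 0},
    {"hand": 0.5, "x": 0, "y": 0, "z": 0, "yaw": 0},
    {"hand": 0.5, "x": 0, "y": 0, "z": 0, "yaw": 0}
  ]
}}

```text
clock: 9.65
eef_pos: [447.8, -210.5, 205.7]
eef_rot: [3.142, -0.0, -0.087]
wrist_force: [-0.1, -0.4, -0.1]
finger_gap: 70.6
finger_force: 0.0
```

```bash
python3 -c "
from h import *
a=cv2.imread('pics/w4.png').astype(int);b=camera('wrist')[:,:,::-1].astype(int)
print(abs(a-b)[50:135,210:310].mean())
print(manip.sign_off())"
```

```text
3.1439607843137254
the job is handed in; nothing more can be done
None
```

I pushed the plaque on stand_1 back against the rear fence and flipped its marker over, flat in the mouth with the ringed face up; I handed the job in after about 10 s of robot time, and no verdict came back.

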